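# Check three bushings with a go plug gauge and pull the reject

## Robot

A 6-joint arm with a two-finger parallel gripper is mounted at the origin on a cart in front of the work surface, level with it; the furniture and walls round the work are solid. World frame = base frame: x ahead of the robot, y to its left, z up, the work surface at z = 0. Lengths are in mm, angles in degrees, forces in N, time in s.
With the tool pointing down it reaches from about 300 to 850 mm from the base axis. Payload 4.2 kg.
Tool frame: the origin (TCP) lies on the centre line of the jaws, within the pads' length; the fingertips stand 14 mm ahead of it and the grasp point (between the pads) lies 5 mm behind it; z points along the fingers, y is the line along which they close (so a half turn about z gives the same grasp; the last joint's range is limited). The gripper opens to 91 mm and grips with 3 to 60 N. Pads are 32 mm wide; open, the fingers measure 118 mm over their backs; the gripper's body (76 mm by 178 mm) begins 60 mm behind the grasp point.
Start: joints at [66.921, 18.312, 89.639, -0, 72.044, -1.146], TCP at [214.777, 533.397, 227.976] pointing down, gripper open.
Joint ranges: [-177.97, 177.97], [-48.28, 115.42], [12.27, 149.76], [-77.06, 257.06], [2.81, 150.46], [-146.56, 146.56]. Speed limits (degrees/s): [147.25, 147.25, 180, 180, 180, 180].

## Interface

Orientations are given as [roll, pitch, yaw] about the fixed x, y, z axes, in that order (R = Rz(yaw) Ry(pitch) Rx(roll)).
In Python, from workcell import env gives the robot as it stands.
- The arm moves only by the tool arm_command, never from a script. Its argument "motion" is a list of rows, each an object with "offset": the shift along the tool's x, y, z in m, a list of three; "spin": the turn about the tool's z in rad. In form: [{"offset": [tx, ty, tz], "spin": spin}, ...]. A call has 1 to 5 rows; each row shifts and turns the commanded pose from where the row before left it, along the tool's axes as they then stand; what a row does not reach is not made up. A row lasts 1/8 s, in which the tool goes at most 62.5 mm and 10.7 degrees, less where a joint would pass 70% of its speed; a pose out of reach is approached as far as the arm can. A call with a gripper value outside its range is refused whole. "jaw" is the finger opening in m, from 0 to 0.0912, set as the call begins (left out, the last holds). The fingers move at their own pace and stop on an object; "newtons" is the grip in N (left out, the last holds). Time passes only in rows, so rows that do not move let the fingers close. It gives the time, the measured TCP pose, the force, the opening and the grip force at its end, in the units of the state.
- env.state(): the state, without advancing time (a new reading comes with each control period).
- env.grab_frame(name): name is "scene" or "top"; returns (picture, depth): 400x640x3 uint8, blue, green, red; 400x640 float32, mm along the optical axis (not along the pixel's ray), 0 where there is no reading.
- env.camera_model(name): a dict with "fx", "fy", "cx", "cy" (pixels), "eye" and "rotation" of the camera in the world. Camera axes: x right, y down, z forward; pixel columns grow to the right and rows downward; lengths in mm; the calibration is good to about 2 mm. A picture is of the moment at which its call begins. camera_model takes no time and is no camera call.
- env.job_done(): hands the job in; it is judged then, once.
Trained networks look in the newest picture that a camera, given by its name, has taken for a name from the list of things; names that differ only in an ending like _2 or _b are one class to them, and where a whole thing is asked for, a point or a joint stands for the part that bears it (a point fixed in the world has none). Each returns a list of dicts, best first, with "score" (0 to 1); they miss things now and then, are a little off and sometimes report something else, mostly with a low value. They report only what shows in the picture. A call takes as long as a camera call. They do not tell look-alikes from the thing itself.
- env.boxes_of(camera, target): "bbox" ([left, top, right, bottom] in pixels, round what is visible of it).
- env.pinpoint(camera, target): "location" ([column, row] in pixels: a listed point, or the origin of a listed thing).
The state is a dict: "time_s": time; "qpos": joint angles; "qvel": joint speeds; "effort": joint torques, N m; "ee_pos": TCP position; "ee_rot": TCP orientation; "force": force on the tool from outside, world axes, zero at the start; "torque": the same for the moment, N m; "gripper_width": finger opening in mm; "gripper_force": force on a finger pad.
Only numpy, scipy, OpenCV 4.12 (cv2) and the standard library are available. Lean on these libraries where they do the work, as an engineer would, in place of code of your own. Each camera call takes 0.05 s, during which the arm holds its last target. There are 200 camera calls.

## Task

Three brass bushings for the plotter's rollers wait in the wooden holder, and some bore may not have been finished to full depth. Take the plug gauge from its stand and, working along the row from left to right, try it upright in every bushing: in a good one it slides down until its collar rests on the bushing's top, in a bad one it stops hard part of the way down, so feel for it with a light push held for a moment and never force it. Then put the gauge back in its stand, all the way down, stand any bushing that failed upright in the red tray, leave the good ones seated in the holder, and disturb nothing else on the bench.

Things in the scene. Friction and masses are not known exactly. Their poses are not given: they have to be found in the camera images.
- gauge: Plug gauge, loose, 0.12 kg, upright in its stand: steel pin 12 mm across, 30 mm long (foot tapered over 2 mm to 9.6 mm), above it a collar 26 mm across, 5 mm thick, then a knurled round handle 20 mm across, 64 mm long, green band at its foot; 99 mm in all. Origin: middle of the pin's tip; z up along the gauge.
- gauge_grip (a point): Middle of the gauge's handle, on the axis, the place to grip: 67 mm above the pin's tip, 37 mm above the collar's underside, 32 mm below the top; z up along the gauge.
- gauge_tip (a point): Middle of the flat tip of the gauge's pin, 67 mm below gauge_grip; z up along the gauge.
- gauge_collar (a point): Middle of the underside of the gauge's collar, 30 mm above the tip; it comes to rest on a good bushing's top.
- stand_mouth (a point): Gauge stand, fixed: a dark wooden block 50 x 50 x 36 mm with a bore 16 mm across and 34 mm deep. This point is the middle of the bore's mouth on the top of the block, 36 mm above the bench; the gauge's collar rests here.
- pocket_left (a point): Mouth of the holder's left pocket, on its axis, level with the holder's flat top 24 mm above the bench; z up, the row runs along y, +y is left as the robot sees it. Pocket 25.4 mm across, 17 mm deep; a bushing's spigot sits in it, its head resting on the holder, its top 20 mm above this point, 0.7 mm of play all round.
- pocket_middle (a point): Mouth of the holder's middle pocket, on its axis, level with the holder's flat top 24 mm above the bench; z up, the row runs along y, +y is left as the robot sees it. Pockets 72 mm apart. The holder is fixed: pale wooden block 50 mm deep, 218 mm long on a steel foot 62 x 262 x 6 mm.
- pocket_right (a point): Mouth of the holder's right pocket, on its axis, level with the holder's flat top 24 mm above the bench; z up, the row runs along y, +y is left as the robot sees it.
- tray_floor (a point): Red reject tray, fixed: square, 90 x 90 mm outside, walls 3 mm thick, rim 18 mm above the bench. This point is the middle of its inner floor, 3 mm above the bench.
- bushing_a_top (a point): Brass bushing, loose, 0.16 kg: round head 33 mm across, 20 mm high, on a spigot 24 mm across, 14 mm high; a 13 mm bore down its middle. All three look alike; a bad one narrows to an 8.6 mm pilot hole at a flat step 20 mm below its top. This point: on its axis at its top, in the mouth of the bore; z up.
- bushing_a_mid (a point): Middle of the head of the same bushing, 10 mm below its top: the place to grip it.
- bushing_a: The same bushing's origin, on its axis at its underside, 34 mm below its top.
- bushing_b_top (a point): Brass bushing, loose, 0.16 kg: round head 33 mm across, 20 mm high, on a spigot 24 mm across, 14 mm high; a 13 mm bore down its middle. All three look alike; a bad one narrows to an 8.6 mm pilot hole at a flat step 20 mm below its top. This point: on its axis at its top, in the mouth of the bore; z up.
- bushing_b_mid (a point): Middle of the head of the same bushing, 10 mm below its top: the place to grip it.
- bushing_b: The same bushing's origin, on its axis at its underside, 34 mm below its top.
- bushing_c_top (a point): Brass bushing, loose, 0.16 kg: round head 33 mm across, 20 mm high, on a spigot 24 mm across, 14 mm high; a 13 mm bore down its middle. All three look alike; a bad one narrows to an 8.6 mm pilot hole at a flat step 20 mm below its top. This point: on its axis at its top, in the mouth of the bore; z up.
- bushing_c_mid (a point): Middle of the head of the same bushing, 10 mm below its top: the place to grip it.
- bushing_c: The same bushing's origin, on its axis at its underside, 34 mm below its top.
- flux_syringe: Bystander, to be left alone: loose amber flux syringe with a blue tip, 20 x 110 x 20 mm, lying flat near the work. Origin at the middle of its underside.
- ipa_bottle: Bystander, to be left alone: loose brown dropper bottle with a black dropper, 33 mm across, 102 mm high, standing. Origin at the middle of its underside.
- tape_roll: Bystander, to be left alone: loose roll of black tape, 59 mm across, 19 mm high, lying flat. Origin at the middle of its underside.
There are look-alikes about, which are no part of the job. Leave any pink look-alike of the gauge alone. Leave any pink look-alike of the bushing_c alone.

How it is judged:
By the outcome, as a careful person would: the job done as asked, in the order asked, and still so for the second after the job is handed in, with the robot touching nothing.
It also fails if it takes over 72 s, if anything falls off the work surface, if the arm or the gripper's body presses on something with over 40 N, if the wrist force passes 120 N, or if a joint passes its speed limit or range.

## Working session

There is one attempt and no reset: what is moved stays moved. The work goes in short steps, Python scripts to look and compute and a tool call to move; the robot and the scene stay as the last step left them, time stands still between calls to the robot, and variables do not carry over. Pictures are saved under pics/ and viewed, at most 10 in all, crops included, and the job is handed in when it is done.

Besides the shell and the picture viewer there is one more tool, called after ">>>" as name([rows], argument=value, ...), one row to a line, values as JSON. arm_command: Moves the arm, as the interface text tells. Its arguments: {"type":"object","properties":{"motion":{"type":"array"},"jaw":{"type":"number"},"newtons":{"type":"number"}},"required":["motion"]}

```bash
ls; mkdir -p pics
cat > h.py <<'E'
import numpy as np, cv2
from workcell import env
def ray(cam,u,v):
    m=env.camera_model(cam); R=np.array(m["rotation"]); e=np.array(m["eye"])
    return e, R@np.array([(u-m["cx"])/m["fx"],(v-m["cy"])/m["fy"],1])
def atz(cam,u,v,z):
    e,d=ray(cam,u,v); return e+d*(z-e[2])/d[2]
def cloud(cam,dep):
    m=env.camera_model(cam); R=np.array(m["rotation"])
    v,u=np.mgrid[:400,:640]
    p=np.stack([(u-m["cx"])/m["fx"]*dep,(v-m["cy"])/m["fy"]*dep,dep],-1)
    return p@R.T+np.array(m["eye"])
E
python3 - <<'E'
from h import *
print(env.state())
for c in("scene","top"):
    im,d=env.grab_frame(c); cv2.imwrite(f"pics/{c}0.png",im); np.save(f"{c}0.npy",d)
    print(c,env.camera_model(c))
    for t,z in (("gauge_grip",73),("stand_mouth",36),("pocket_left",24),("pocket_middle",24),("pocket_right",24),("tray_floor",3),("bushing_a_top",44)):
        for r in env.pinpoint(c,t)[:4]: print(t,round(r["score"],2),np.round(r["location"],1),np.round(atz(c,*r["location"],z),1))
E
```

```text
pics
{'time_s': 0.0, 'qpos': array([ 6.69188246e+01,  1.83521935e+01,  8.97051761e+01, -5.58915462e-04,
        7.20432787e+01, -1.14793647e+00]), 'qvel': array([-0.08661116,  0.00241453, -0.04551767, -0.04990085,  0.04460912,
       -0.07207138]), 'effort': array([-2.51112215e-04, -4.12479579e+01, -2.31978858e+01,  7.26515288e-02,
        4.56007209e-02, -1.33144581e-04]), 'ee_pos': array([214.61504348, 532.94287349, 227.12304858]), 'ee_rot': array([-1.79899361e+02, -1.48510184e-03,  1.58066933e+02]), 'force': array([-0.21792788, -0.0588749 , -0.33634424]), 'torque': array([-0.01436318, -0.01701058,  0.00398003]), 'gripper_force': 0.0, 'gripper_width': 91.22798719139831}
scene {'fx': 391.973172982382, 'fy': 391.973172982382, 'cx': 321.3306276807721, 'cy': 205.8567272517307, 'eye': array([-89.89192404,  14.85404445, 614.00668492]), 'rotation': array([-127.59620508,   -0.32908584, -118.99576968])}Traceback (most recent call last):
  File "<stdin>", line 7, in <module>
  File "h.py", line 7, in atz
    e,d=ray(cam,u,v); return e+d*(z-e[2])/d[2]
                                          ~^^^
IndexError: invalid index to scalar variable.
```

```bash
sed -i 's/np.array(m\["rotation"\])/Rot.from_euler("xyz",m["rotation"],degrees=True).as_matrix()/; 1a from scipy.spatial.transform import Rotation as Rot' h.py
python3 - <<'E'
from h import *
for c in("scene","top"):
    im,d=env.grab_frame(c); cv2.imwrite(f"pics/{c}0.png",im); np.save(f"{c}0.npy",d)
    print(c,env.camera_model(c))
    for t,z in (("gauge_grip",73),("stand_mouth",36),("pocket_left",24),("pocket_middle",24),("pocket_right",24),("tray_floor",3),("bushing_a_top",44)):
        for r in env.pinpoint(c,t)[:4]: print(t,round(r["score"],2),np.round(r["location"],1),np.round(atz(c,*r["location"],z),1))
E
```

```text
scene {'fx': 391.973172982382, 'fy': 391.973172982382, 'cx': 321.3306276807721, 'cy': 205.8567272517307, 'eye': array([-89.89192404,  14.85404445, 614.00668492]), 'rotation': array([-127.59620508,   -0.32908584, -118.99576968])}
gauge_grip 0.54 [375.2 189.9] [ 516.2 -471.9   73. ]
gauge_grip 0.53 [370.5 169.7] [ 596.  -513.5   73. ]
gauge_grip 0.48 [373.2 201.9] [ 479.2 -440.2   73. ]
gauge_grip 0.35 [263.  236.1] [ 491.4 -173.9   73. ]
stand_mouth 0.87 [376.3 197.1] [ 530.8 -489.6   36. ]
pocket_left 0.78 [232.5 250.5] [ 532.5 -116.1   24. ]
pocket_middle 0.77 [262.9 245.8] [ 514.9 -178.8   24. ]
tray_floor 0.91 [326.6 277.9] [ 384.2 -264.3    3. ]
tray_floor 0.37 [373.7 208. ] [ 531.  -485.4    3. ]
bushing_a_top 0.45 [268.4 238.9] [ 508.7 -190.8   44. ]
top {'fx': 396.1605994610044, 'fy': 396.1605994610044, 'cx': 321.99843063158636, 'cy': 207.54940224853547, 'eye': array([ 367.66483587, -323.90514977, 1017.33706908]), 'rotation': array([-172.43120054,    1.36825899,  -91.49037648])}
gauge_grip 0.65 [392.2 193.5] [ 522.9 -474.4   73. ]
gauge_grip 0.65 [274.7 201.1] [ 512.8 -190.7   73. ]
gauge_grip 0.62 [405.  161.3] [ 601.2 -509.3   73. ]
gauge_grip 0.49 [392.2 196.8] [ 514.9 -474.    73. ]
stand_mouth 0.81 [390.  196.7] [ 521.  -474.4   36. ]
stand_mouth 0.17 [392.4 197.6] [ 518.6 -480.3   36. ]
pocket_left 0.97 [248.  198.8] [ 528.3 -115.6   24. ]
pocket_left 0.51 [304.5 204.3] [ 509.9 -259.5   24. ]
pocket_left 0.5 [309.  257.2] [ 376.5 -268.    24. ]
pocket_middle 0.61 [276.8 204.6] [ 511.2 -189.    24. ]
pocket_right 0.74 [302.6 207.8] [ 501.1 -254.5   24. ]
tray_floor 0.71 [306.3 256.8] [ 377.9 -260.     3. ]
bushing_a_top 0.57 [274.6 201.4] [ 516.5 -186.4   44. ]
bushing_a_top 0.29 [388.5 195.2] [ 523.7 -469.7   44. ]
```

View pics/scene0.png

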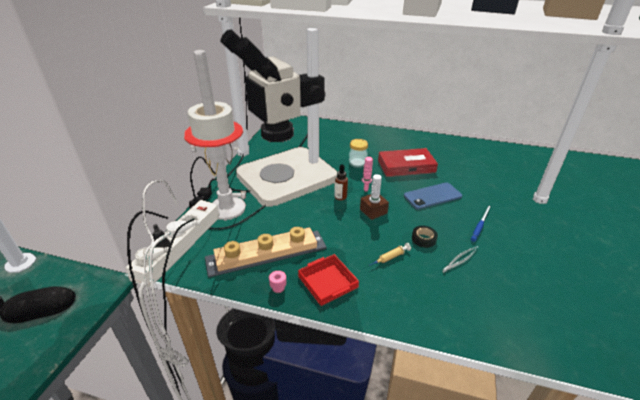

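View pics/top0.png

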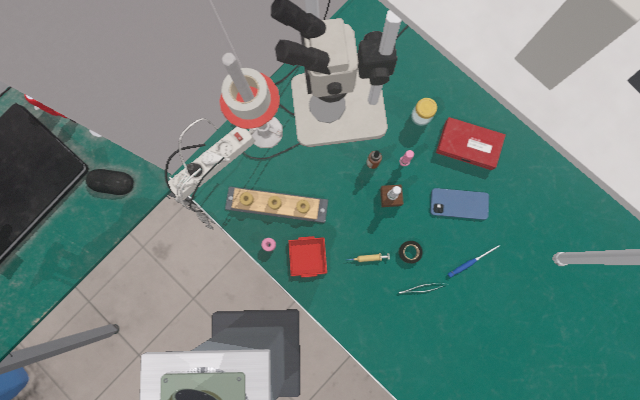

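In the pictures, the real gauge (pale handle, dark stand) is at scene (376,190) / top (395,190). It could be confused with the pink gauge at scene (368,170) / top (407,157) or the brown bottle at scene (341,185). The bushings are at top (246,198), (275,202) and (303,206). The pink bushing at top (268,244) and the red tray at top (308,257) are separate.

Run:
```python
from h import *
for c in("scene","top"):
    im=cv2.imread(f"pics/{c}0.png"); P=cloud(c,np.load(f"{c}0.npy")); 
    def sel(cx,cy,r,z0,z1,n):
        m=(np.hypot(P[...,0]-cx,P[...,1]-cy)<r)&(P[...,2]>z0)&(P[...,2]<z1)
        q=P[m]; 
        if len(q)<3: print(c,n,len(q));return
        (a,b),w,h=*[x for x in [cv2.minEnclosingCircle(q[:,:2].astype(np.float32))][0:1][0][:1]],0,0
        print(c,n,len(q),"mean",q.mean(0).round(1),"circ",np.round((a,b),1),"mid",((q[:,:2].min(0)+q[:,:2].max(0))/2).round(1),"ext",np.ptp(q,axis=0).round(1))
    for n,x,y in(("L",530,-116),("M",515,-188),("R",500,-257)): sel(x,y,26,38,49,n)
    sel(520,-475,25,98,112,"gaugetop"); sel(520,-475,25,48,98,"gaugeside"); sel(520,-475,40,30,38.5,"standtop")
    sel(380,-262,60,12,24,"trayrim"); sel(380,-262,40,0,9,"trayfloor"); sel(600,-510,40,60,130,"pinkgauge"); sel(600,-420,60,60,130,"bottle"); sel(400,-185,30,5,50,"pinkbush")
    q=P[(P[...,2]>150)&(P[...,0]>100)&(P[...,0]<800)&(abs(P[...,1])<800)]
    H={}
    for p in q: H.setdefault((int(p[0]//60*60),int(p[1]//60*60)),[]).append(p[2])
    print(c,"tall",{k:(int(min(v)),int(max(v))) for k,v in sorted(H.items()) if len(v)>2})
a=cv2.imread("pics/scene0.png")[150:310,200:440]; b=cv2.imread("pics/top0.png")[140:290,230:430]
a=cv2.resize(a,(400,267)); b=cv2.resize(b,(400,300))
o=np.zeros((567,400,3),np.uint8);o[:267]=a;o[267:]=b
cv2.imwrite("pics/crop.png",cv2.resize(np.hstack([cv2.resize(a,(400,300)),b]),(800,300),interpolation=cv2.INTER_CUBIC))
```

```text
scene L 150 mean [ 525.  -113.8   42.5] circ [ 526.6 -114.1] mid [ 526.5 -114.3] ext [34.1 32.5  7.9]
scene M 135 mean [ 513.2 -184.8   42.3] circ [ 515.9 -185. ] mid [ 515.9 -185.4] ext [33.6 32.2  7.5]
scene R 124 mean [ 501.2 -255.4   42.4] circ [ 502.5 -256. ] mid [ 502.7 -255.9] ext [31.9 32.   7.4]
scene gaugetop 44 mean [ 523.4 -478.2  102.7] circ [ 526.  -480.1] mid [ 525.5 -479.4] ext [20.9 17.   7.7]
scene gaugeside 148 mean [ 520.3 -476.    73.4] circ [ 523.7 -479.1] mid [ 522.8 -478.9] ext [17.5 20.1 49.5]
scene standtop 213 mean [ 519.8 -475.4   34.8] circ [ 524.8 -479.8] mid [ 525.1 -480.6] ext [52.3 52.7  8.4]
scene trayrim 408 mean [ 378.2 -262.6   16.1] circ [ 379.9 -262.2] mid [ 379.1 -263.4] ext [101.3  92.6   8.1]
scene trayfloor 818 mean [ 381.  -263.     2.4] circ [ 379.9 -262.1] mid [ 383.1 -264.5] ext [72.4 73.8  5.5]
scene pinkgauge 123 mean [ 608.2 -513.1   82.5] circ [ 610.3 -515.9] mid [ 609.7 -515.8] ext [21.  21.3 39.2]
scene bottle 116 mean [ 614.  -436.5   77.3] circ [ 614.9 -439. ] mid [ 616.4 -439.9] ext [20.  24.9 40.1]
scene pinkbush 217 mean [ 405
[... 3350 characters left out ...]
419), (660, -360): (202, 342), (660, -300): (203, 398), (660, -240): (212, 383), (660, -180): (214, 392), (660, -120): (212, 270), (660, -60): (150, 561), (660, 0): (150, 618), (720, -720): (411, 417), (720, -660): (411, 418), (720, -600): (411, 418), (720, -540): (398, 418), (720, -480): (214, 417), (720, -420): (151, 324), (720, -360): (150, 352), (720, -300): (202, 400), (720, -240): (213, 385), (720, -180): (214, 389), (720, -120): (150, 472), (720, -60): (150, 536), (780, -660): (411, 415), (780, -600): (412, 417), (780, -540): (411, 417), (780, -480): (269, 417), (780, -420): (229, 405), (780, -360): (320, 349), (780, -300): (288, 399), (780, -240): (370, 388), (780, -120): (150, 448)}
```

View pics/crop.png

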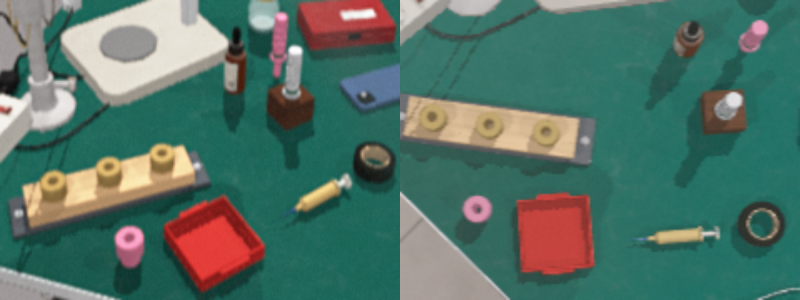

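>>> arm_command([
  {"offset": [0,0,0],"spin": -0.1076},
  {"offset": [0,0,0],"spin": -0.1076},
  {"offset": [-0.0333,-0.0429,0],"spin": 0},
  {"offset": [-0.0333,-0.0429,0],"spin": 0},
  {"offset": [-0.0333,-0.0429,0],"spin": 0},
], jaw=0.07, newtons=20)

```text
time_s: 1.52
ee_pos: [292.4, 388.5, 228.0]
ee_rot: [180.0, 0.0, 170.4]
force: [0.6, 0.4, 0.8]
gripper_width: 70.3
gripper_force: 0.0
```

>>> arm_command([
  {"offset": [-0.0333,-0.0429,0],"spin": 0},
  {"offset": [-0.0333,-0.0429,0],"spin": 0},
  {"offset": [-0.0333,-0.0429,0],"spin": 0},
  {"offset": [-0.0333,-0.0429,0],"spin": 0},
  {"offset": [-0.0333,-0.0429,0],"spin": 0},
])

```text
time_s: 2.15
ee_pos: [420.9, 149.0, 228.3]
ee_rot: [180.0, 0.1, 170.4]
force: [1.2, -0.1, 0.5]
gripper_width: 69.9
gripper_force: 0.0
```

>>> arm_command([
  {"offset": [-0.019,-0.0548,0.004],"spin": 0},
  {"offset": [-0.019,-0.0548,0.004],"spin": 0},
  {"offset": [-0.019,-0.0548,0.004],"spin": 0},
  {"offset": [-0.019,-0.0548,0.004],"spin": 0},
  {"offset": [-0.019,-0.0548,0.004],"spin": 0},
])

```text
time_s: 2.78
ee_pos: [468.4, -137.4, 208.1]
ee_rot: [180.0, 0.1, 170.4]
force: [1.1, 0.9, 0.0]
gripper_width: 70.7
gripper_force: 0.0
```

>>> arm_command([
  {"offset": [-0.019,-0.0548,0.004],"spin": 0},
  {"offset": [-0.019,-0.0548,0.004],"spin": 0},
  {"offset": [-0.019,-0.0548,0.004],"spin": 0},
  {"offset": [-0.019,-0.0548,0.004],"spin": 0},
  {"offset": [-0.019,-0.0548,0.004],"spin": 0},
])

```text
time_s: 3.4
ee_pos: [516.3, -423.4, 187.8]
ee_rot: [180.0, 0.0, 170.4]
force: [1.0, 0.0, 0.5]
gripper_width: 70.0
gripper_force: 0.0
```

>>> arm_command([
  {"offset": [-0.018,-0.0535,0.004],"spin": 0},
  {"offset": [0,0,0],"spin": 0},
])

```text
time_s: 3.65
ee_pos: [524.4, -480.8, 181.8]
ee_rot: [-180.0, -0.1, 170.2]
force: [0.2, 1.1, 0.8]
gripper_width: 70.0
gripper_force: 0.0
```

>>> arm_command([
  {"offset": [-0.0005,0.002,0.04],"spin": 0},
  {"offset": [0,0,0.04],"spin": 0},
  {"offset": [0,0,0.034],"spin": 0},
  {"offset": [0,0,0],"spin": 0},
])

```text
time_s: 4.15
ee_pos: [524.3, -472.8, 67.1]
ee_rot: [179.8, -0.3, 170.4]
force: [0.2, 0.3, 0.7]
gripper_width: 69.8
gripper_force: 0.0
```

>>> arm_command([
  {"offset": [0,0,0],"spin": 0},
  {"offset": [0,0,0],"spin": 0},
  {"offset": [0,0,0],"spin": 0},
  {"offset": [0,0,0],"spin": 0},
], jaw=0, newtons=20)

```text
time_s: 4.65
ee_pos: [525.9, -475.5, 70.7]
ee_rot: [-180.0, 0.1, 170.4]
force: [0.2, 0.5, -0.6]
gripper_width: 33.2
gripper_force: 0.0
```

>>> arm_command([
  {"offset": [0,0,0],"spin": 0},
  {"offset": [0,0,0],"spin": 0},
  {"offset": [0,0,0],"spin": 0},
  {"offset": [0,0,0],"spin": 0},
])

```text
time_s: 5.15
ee_pos: [525.8, -476.4, 70.2]
ee_rot: [-179.9, 0.0, 170.4]
force: [-1.0, -5.7, 0.4]
gripper_width: 19.2
gripper_force: 20.0
```

Run:
```python
from h import *
for i in range(4):
    env.grab_frame("top"); s=env.state(); print(s["time_s"],s["ee_pos"].round(2),s["force"].round(1),s["gripper_width"])
```

```text
5.2 [ 525.78 -476.36   70.22] [-1.2 -4.6  0.7] 19.41374992434693
5.25 [ 525.8  -476.35   70.22] [ 0.1 -5.7 -0.3] 19.052149875809544
5.3 [ 525.77 -476.36   70.21] [-1.1 -6.1  0.9] 19.5053087910576
5.35 [ 525.79 -476.33   70.2 ] [-1.4 -5.3  0.8] 19.21503348970738
```

>>> arm_command([
  {"offset": [0,0,-0.025],"spin": 0},
  {"offset": [0,0,-0.05],"spin": 0},
  {"offset": [0.00844,0.05103,0],"spin": 0},
  {"offset": [0.00844,0.05103,0],"spin": 0},
  {"offset": [0.00844,0.05103,0],"spin": 0},
])

```text
time_s: 5.98
ee_pos: [525.6, -316.9, 144.1]
ee_rot: [179.8, -0.1, 170.3]
force: [0.9, 0.8, -2.1]
gripper_width: 19.3
gripper_force: 20.0
```

>>> arm_command([
  {"offset": [0.00844,0.05103,0],"spin": 0},
  {"offset": [0.00844,0.05103,0],"spin": 0},
  {"offset": [0.00844,0.05103,0],"spin": 0},
  {"offset": [0.00844,0.05103,0],"spin": 0},
  {"offset": [0,0,0.025],"spin": 0},
])

```text
time_s: 6.6
ee_pos: [527.2, -108.9, 120.8]
ee_rot: [179.8, 0.1, 170.6]
force: [0.2, -1.1, -1.3]
gripper_width: 19.1
gripper_force: 20.0
```

>>> arm_command([
  {"offset": [0,0,0],"spin": 0},
  {"offset": [0,0,0],"spin": 0},
])

```text
time_s: 6.85
ee_pos: [527.0, -113.2, 120.1]
ee_rot: [180.0, -0.0, 170.4]
force: [-0.1, -0.1, -1.8]
gripper_width: 19.2
gripper_force: 20.0
```

Run:
```python
from h import *
im,d=env.grab_frame("scene"); np.save("scene1.npy",d); cv2.imwrite("pics/s1full.png",im)
s=env.state(); print(s["ee_pos"].round(2),s["ee_rot"].round(2),s["force"].round(1),s["gripper_width"])
for t,z in (("gauge_tip",s["ee_pos"][2]-64.2),("gauge_collar",s["ee_pos"][2]-34.2),("bushing_a_top",44)):
    for r in env.pinpoint("scene",t)[:3]: print(t,round(r["score"],2),np.round(r["location"],1),np.round(atz("scene",*r["location"],z),1))
cv2.imwrite("pics/s1.png",cv2.resize(im[180:280,190:310],(720,600),interpolation=cv2.INTER_CUBIC))
```

```text
[ 527.38 -113.55  120.45] [1.7997e+02 3.0000e-02 1.7034e+02] [-0.1  0.5 -1.2] 19.44208169873097
gauge_tip 0.88 [231.7 240.7] [ 527.3 -117.    56.3]
gauge_tip 0.49 [365.8 188.9] [ 549.7 -469.    56.3]
gauge_tip 0.46 [297.  238.1] [ 469.3 -240.1   56.3]
gauge_collar 0.61 [229.8 229.6] [ 528.  -117.4   86.3]
gauge_collar 0.56 [366.9 180.4] [ 543.6 -465.4   86.3]
bushing_a_top 0.51 [266.8 235.9] [ 519.2 -191.5   44. ]
```

View pics/s1.png

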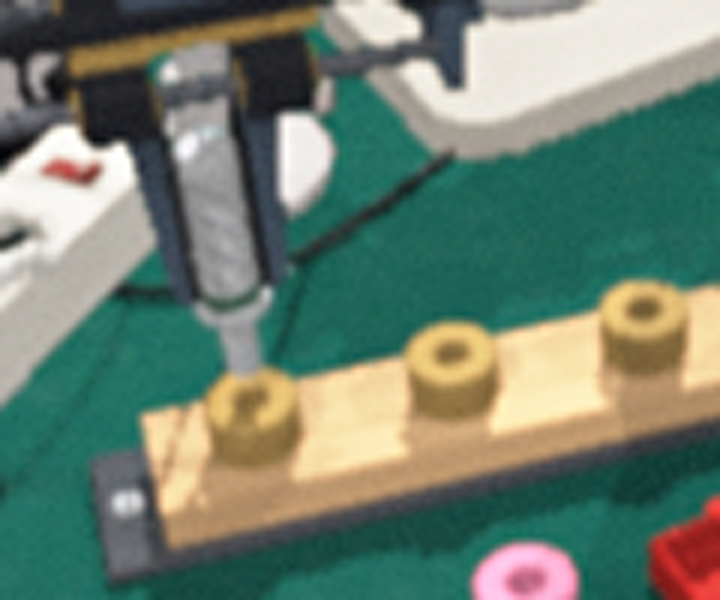

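Run:
```python
from h import *
d=np.load("scene1.npy"); P=cloud("scene",d); im=cv2.imread("pics/s1full.png")
from scipy.spatial.transform import Rotation as Rot
m=env.camera_model("scene");R=Rot.from_euler("xyz",m["rotation"],degrees=True).as_matrix();e=np.array(m["eye"])
def px(p): c=R.T@(np.array(p)-e); return np.round([m["fx"]*c[0]/c[2]+m["cx"],m["fy"]*c[1]/c[2]+m["cy"]],1)
for z in(44,56.3,70,86.3,91,110,130,150): print(z,"expected at TCP",px((527.3,-113.5,z)))
print("Lbush",px((526.6,-114.2,44)))
for r in range(205,246): 
    row=im[r,216:248].astype(int); 
    print(r," ".join("%3d"%(v[2]-v[1]) for v in row))
print("depth z"); 
for r in range(228,246): print(r,P[r,222:242,2].round(0).astype(int),P[r,222:242,0].round(0).astype(int).min())
```

```text
44 expected at TCP [230.9 245.6]
56.3 expected at TCP [230.1 241.2]
70 expected at TCP [229.2 236.3]
86.3 expected at TCP [228.1 230.4]
91 expected at TCP [227.7 228.6]
110 expected at TCP [226.4 221.4]
130 expected at TCP [225.  213.6]
150 expected at TCP [223.5 205.6]
Lbush [231.3 245.6]
205  -7  -8  -7  -4   3   1   0   1  -1   1  -1   1   1   0   1  -5 -10 -12 -11  -9   3   2   3   2   3   3   2   5  13   2 -52 -83
206 -10  -4   0   1   0   2   4   3   0   2   1   1   1   1   0  -5 -10 -10 -12  -7   3   3   3   3   2   2   3   3   7 -16 -67 -83
207 -11  -3   0   3   0   2   3  -2   1   1   1   0   1   0   1  -3 -13 -10 -12  -7   2   3   3   3   3   2   2   4   3 -36 -83 -81
208  -9  -9  -1   2   0   2   1   0   0   1   2   0  -1   0  -1  -4 -11 -14 -11  -6   2   4   3   3   1   3   4   8   0 -46 -84 -79
209  -9  -9  -2   2   1   3   0   0  -1   0   2   0  -1   0  -1  -5  -6 -10  -9  -9   2   6   2   2   2   2   6   8  -6 -55 -84 -81
210 -10  -7  -4  -1   0   2   0   1   1   1   3   1   0   0  -1  -3  -8 -12 -14  -7   0   4   3   4   2   7   7   1 -28 -69 -82 -81
211  -9 -10  -6  
[... 5233 characters left out ...]

236 [ 0 -1  0  0  0 72 75 74 73 74 70 -1 -1  0 -1 -2  1  1 -1 -2] 522
237 [ 0 -2 -2  1 -1 69 71 73 70 70 70 -2 -2  0 -4 -2 -1 -1 -2  0] 523
238 [-1 -1 -1 -1 -1 -1 68 67 68 67 66 61  0  2 -1  0 -1  1 -1 -2] 524
239 [ 0 -3  0 -3  0 -2 65 65 65 67 65 62 -1  1 -1  0 -2  0  0 -2] 521
240 [-2 -2  0  1 -1 -1 60 61 63 62 62 59  0 -3 -1 -2  0  0  1  0] 523
241 [ 0 -1 -2  0 -1 -1 58 59 61 58 60 43 42 44 -2 -2 -1  0  1 -1] 522
242 [-2 -2  1 -1 -2  1 43 56 55 57 44 43 44 41 43 43 -1  0 -3 -1] 524
243 [ 0 -1 -2 -2 41 43 45 44 45 43 44 42 42 43 42 45 44 24 21 21] 528
244 [-2  0 -2 42 44 43 42 44 43 43 39 42 44 42 43 43 44 42 22 23] 525
245 [-1 -1 42 43 43 43 44 43 41 42 39 40 42 42 45 41 43 40 22 24] 523
```

>>> arm_command([
  {"offset": [0,0,0.009],"spin": 0},
  {"offset": [0,0,0.0015],"spin": 0},
  {"offset": [0,0,0.0015],"spin": 0},
  {"offset": [0,0,0.0015],"spin": 0},
  {"offset": [0,0,0.001],"spin": 0},
])

```text
time_s: 7.68
ee_pos: [526.8, -113.1, 105.5]
ee_rot: [180.0, -0.0, 170.4]
force: [-1.0, -0.1, -0.5]
gripper_width: 19.6
gripper_force: 20.0
```

>>> arm_command([
  {"offset": [0,0,0],"spin": 0},
])

```text
time_s: 7.8
ee_pos: [526.7, -113.0, 105.2]
ee_rot: [180.0, -0.1, 170.4]
force: [-2.0, 0.9, -0.3]
gripper_width: 19.2
gripper_force: 20.0
```

>>> arm_command([
  {"offset": [0,0,0.005],"spin": 0},
  {"offset": [0,0,0.005],"spin": 0},
  {"offset": [0,0,0.004],"spin": 0},
  {"offset": [0,0,0.001],"spin": 0},
  {"offset": [0,0,0],"spin": 0},
])

```text
time_s: 8.43
ee_pos: [527.3, -113.3, 90.2]
ee_rot: [-180.0, 0.0, 170.4]
force: [-2.2, 1.2, -1.5]
gripper_width: 19.5
gripper_force: 20.0
```

>>> arm_command([
  {"offset": [0,0,0.001],"spin": 0},
  {"offset": [0,0,0.001],"spin": 0},
  {"offset": [0,0,0.001],"spin": 0},
  {"offset": [0,0,0],"spin": 0},
  {"offset": [0,0,0],"spin": 0},
])

```text
time_s: 9.05
ee_pos: [527.4, -113.4, 87.9]
ee_rot: [-180.0, 0.1, 170.4]
force: [-2.0, -0.4, 4.4]
gripper_width: 19.5
gripper_force: 20.0
```

>>> arm_command([
  {"offset": [0,0,0.0008],"spin": 0},
  {"offset": [0,0,0],"spin": 0},
  {"offset": [0,0,0],"spin": 0},
  {"offset": [0,0,0],"spin": 0},
])

```text
time_s: 9.55
ee_pos: [527.6, -113.4, 87.7]
ee_rot: [-180.0, 0.1, 170.4]
force: [-2.1, 1.0, 8.3]
gripper_width: 19.0
gripper_force: 20.0
```

>>> arm_command([
  {"offset": [0,0,-0.017],"spin": 0},
  {"offset": [0,0,-0.017],"spin": 0},
  {"offset": [0.0002,-0.036,0],"spin": 0},
  {"offset": [0.0002,-0.036,0],"spin": 0},
  {"offset": [0,0,0],"spin": 0},
])

```text
time_s: 10.18
ee_pos: [514.7, -186.2, 120.3]
ee_rot: [-180.0, 0.1, 170.2]
force: [-0.0, 0.5, -2.1]
gripper_width: 19.2
gripper_force: 20.0
```

>>> arm_command([
  {"offset": [0,0,0],"spin": 0},
  {"offset": [0,0,0.009],"spin": 0},
  {"offset": [0,0,0.0015],"spin": 0},
  {"offset": [0,0,0.0015],"spin": 0},
  {"offset": [0,0,0.0015],"spin": 0},
])

```text
time_s: 10.8
ee_pos: [514.9, -184.0, 107.1]
ee_rot: [180.0, 0.0, 170.4]
force: [-0.5, 0.1, -1.7]
gripper_width: 19.1
gripper_force: 20.0
```

>>> arm_command([
  {"offset": [0,0,0.001],"spin": 0},
  {"offset": [0,0,0],"spin": 0},
])

```text
time_s: 11.05
ee_pos: [514.7, -184.2, 106.1]
ee_rot: [180.0, 0.0, 170.4]
force: [1.0, -0.3, -1.7]
gripper_width: 19.2
gripper_force: 20.0
```

>>> arm_command([
  {"offset": [0,0,0.005],"spin": 0},
  {"offset": [0,0,0.005],"spin": 0},
  {"offset": [0,0,0.004],"spin": 0},
  {"offset": [0,0,0.0015],"spin": 0},
  {"offset": [0,0,0],"spin": 0},
])

```text
time_s: 11.68
ee_pos: [514.7, -184.1, 90.5]
ee_rot: [180.0, -0.0, 170.4]
force: [0.8, -0.1, -1.3]
gripper_width: 19.1
gripper_force: 20.0
```

>>> arm_command([
  {"offset": [0,0,0.001],"spin": 0},
  {"offset": [0,0,0.001],"spin": 0},
  {"offset": [0,0,0.001],"spin": 0},
  {"offset": [0,0,0.0005],"spin": 0},
  {"offset": [0,0,0],"spin": 0},
])

```text
time_s: 12.3
ee_pos: [514.7, -184.2, 87.1]
ee_rot: [180.0, -0.0, 170.4]
force: [-0.6, 0.1, -1.6]
gripper_width: 19.2
gripper_force: 20.0
```

>>> arm_command([
  {"offset": [0,0,0.002],"spin": 0},
  {"offset": [0,0,0.002],"spin": 0},
  {"offset": [0,0,0.002],"spin": 0},
  {"offset": [0,0,0.001],"spin": 0},
  {"offset": [0,0,0],"spin": 0},
])

```text
time_s: 12.92
ee_pos: [514.7, -184.2, 80.0]
ee_rot: [180.0, -0.0, 170.4]
force: [0.5, 0.4, -2.1]
gripper_width: 18.8
gripper_force: 20.0
```

>>> arm_command([
  {"offset": [0,0,0.001],"spin": 0},
  {"offset": [0,0,0.001],"spin": 0},
  {"offset": [0,0,0.0008],"spin": 0},
  {"offset": [0,0,0],"spin": 0},
  {"offset": [0,0,0],"spin": 0},
])

```text
time_s: 13.55
ee_pos: [514.9, -184.2, 78.1]
ee_rot: [-180.0, 0.0, 170.4]
force: [-2.1, 1.0, 5.4]
gripper_width: 18.7
gripper_force: 20.0
```

>>> arm_command([
  {"offset": [0,0,0],"spin": 0},
  {"offset": [0,0,0],"spin": 0},
  {"offset": [0,0,-0.022],"spin": 0},
  {"offset": [0,0,-0.0215],"spin": 0},
  {"offset": [0,0,0],"spin": 0},
])

```text
time_s: 14.18
ee_pos: [515.9, -184.7, 122.0]
ee_rot: [-180.0, 0.2, 170.4]
force: [0.4, 0.6, -1.7]
gripper_width: 19.4
gripper_force: 20.0
```

>>> arm_command([
  {"offset": [0.0,-0.036,0],"spin": 0},
  {"offset": [0.0,-0.036,0],"spin": 0},
  {"offset": [0,0,0],"spin": 0},
  {"offset": [0,0,0],"spin": 0},
  {"offset": [0,0,0.009],"spin": 0},
])

```text
time_s: 14.8
ee_pos: [503.1, -254.5, 111.6]
ee_rot: [180.0, 0.1, 170.4]
force: [-0.1, -0.2, -2.2]
gripper_width: 19.5
gripper_force: 20.0
```

>>> arm_command([
  {"offset": [0,0,0.0015],"spin": 0},
  {"offset": [0,0,0.0015],"spin": 0},
  {"offset": [0,0,0.0015],"spin": 0},
  {"offset": [0,0,0.001],"spin": 0},
  {"offset": [0,0,0],"spin": 0},
])

```text
time_s: 15.42
ee_pos: [502.7, -255.2, 106.3]
ee_rot: [180.0, 0.0, 170.4]
force: [0.6, -0.3, -2.3]
gripper_width: 19.3
gripper_force: 20.0
```

>>> arm_command([
  {"offset": [0,0,0.005],"spin": 0},
  {"offset": [0,0,0.005],"spin": 0},
  {"offset": [0,0,0.004],"spin": 0},
  {"offset": [0,0,0.0015],"spin": 0},
  {"offset": [0,0,0],"spin": 0},
])

```text
time_s: 16.05
ee_pos: [502.7, -255.1, 90.7]
ee_rot: [180.0, -0.0, 170.4]
force: [-0.0, 0.8, -1.4]
gripper_width: 18.9
gripper_force: 20.0
```

>>> arm_command([
  {"offset": [0,0,0.001],"spin": 0},
  {"offset": [0,0,0.001],"spin": 0},
  {"offset": [0,0,0.001],"spin": 0},
  {"offset": [0,0,0.0005],"spin": 0},
  {"offset": [0,0,0],"spin": 0},
])

```text
time_s: 16.68
ee_pos: [502.7, -255.2, 87.3]
ee_rot: [180.0, 0.0, 170.4]
force: [0.9, -0.6, -2.4]
gripper_width: 19.0
gripper_force: 20.0
```

>>> arm_command([
  {"offset": [0,0,0.002],"spin": 0},
  {"offset": [0,0,0.002],"spin": 0},
  {"offset": [0,0,0.002],"spin": 0},
  {"offset": [0,0,0.001],"spin": 0},
  {"offset": [0,0,0],"spin": 0},
])

```text
time_s: 17.3
ee_pos: [502.7, -255.1, 80.2]
ee_rot: [180.0, -0.0, 170.4]
force: [-0.3, 0.5, -0.8]
gripper_width: 19.3
gripper_force: 20.0
```

>>> arm_command([
  {"offset": [0,0,0.001],"spin": 0},
  {"offset": [0,0,0.001],"spin": 0},
  {"offset": [0,0,0.001],"spin": 0},
  {"offset": [0,0,0],"spin": 0},
  {"offset": [0,0,0],"spin": 0},
])

```text
time_s: 17.92
ee_pos: [502.9, -255.3, 78.1]
ee_rot: [-180.0, 0.0, 170.4]
force: [-1.3, 0.7, 5.8]
gripper_width: 19.3
gripper_force: 20.0
```

>>> arm_command([
  {"offset": [0,0,-0.024],"spin": 0},
  {"offset": [0,0,-0.044],"spin": 0},
  {"offset": [-0.01198,-0.04329,0],"spin": 0},
  {"offset": [-0.01198,-0.04329,0],"spin": 0},
  {"offset": [-0.01198,-0.04329,0],"spin": 0},
])

```text
time_s: 18.55
ee_pos: [516.6, -390.4, 145.0]
ee_rot: [180.0, 0.0, 170.4]
force: [0.8, 0.3, -0.7]
gripper_width: 18.8
gripper_force: 20.0
```

>>> arm_command([
  {"offset": [-0.01198,-0.04329,0],"spin": 0},
  {"offset": [-0.01198,-0.04329,0],"spin": 0},
  {"offset": [0,0,0.02],"spin": 0},
  {"offset": [0,0,0.018],"spin": 0},
  {"offset": [0,0,0],"spin": 0},
])

```text
time_s: 19.18
ee_pos: [524.6, -477.1, 104.7]
ee_rot: [179.8, -0.2, 170.4]
force: [-0.0, 0.3, -2.1]
gripper_width: 19.1
gripper_force: 20.0
```

>>> arm_command([
  {"offset": [0,0,0],"spin": 0},
  {"offset": [0,0,0.004],"spin": 0},
  {"offset": [0,0,0.003],"spin": 0},
  {"offset": [0,0,0.002],"spin": 0},
  {"offset": [0,0,0],"spin": 0},
])

```text
time_s: 19.8
ee_pos: [525.6, -478.5, 98.1]
ee_rot: [180.0, -0.0, 170.4]
force: [-0.3, -0.4, -1.7]
gripper_width: 19.3
gripper_force: 20.0
```

>>> arm_command([
  {"offset": [0,0,0.008],"spin": 0},
  {"offset": [0,0,0.008],"spin": 0},
  {"offset": [0,0,0.007],"spin": 0},
  {"offset": [0,0,0.002],"spin": 0},
  {"offset": [0,0,0],"spin": 0},
])

```text
time_s: 20.42
ee_pos: [525.6, -478.5, 73.1]
ee_rot: [180.0, -0.0, 170.4]
force: [0.0, 0.5, -0.0]
gripper_width: 19.0
gripper_force: 20.0
```

>>> arm_command([
  {"offset": [0,0,0.001],"spin": 0},
  {"offset": [0,0,0.001],"spin": 0},
  {"offset": [0,0,0.001],"spin": 0},
  {"offset": [0,0,0],"spin": 0},
  {"offset": [0,0,0],"spin": 0},
])

```text
time_s: 21.05
ee_pos: [525.6, -478.6, 70.3]
ee_rot: [180.0, 0.0, 170.4]
force: [-1.0, 0.9, -1.1]
gripper_width: 19.3
gripper_force: 20.0
```

>>> arm_command([
  {"offset": [0,0,0.0006],"spin": 0},
  {"offset": [0,0,0],"spin": 0},
  {"offset": [0,0,0],"spin": 0},
])

```text
time_s: 21.42
ee_pos: [525.7, -478.6, 70.2]
ee_rot: [-180.0, 0.0, 170.4]
force: [-0.7, 0.1, 2.4]
gripper_width: 19.4
gripper_force: 20.0
```

>>> arm_command([
  {"offset": [0,0,0],"spin": 0},
  {"offset": [0,0,0],"spin": 0},
  {"offset": [0,0,0],"spin": 0},
  {"offset": [0,0,0],"spin": 0},
  {"offset": [0,0,0],"spin": 0},
], jaw=0.05)

```text
time_s: 22.05
ee_pos: [525.7, -478.5, 69.7]
ee_rot: [180.0, -0.0, 170.4]
force: [0.2, 0.8, -0.7]
gripper_width: 50.2
gripper_force: 0.0
```

>>> arm_command([
  {"offset": [0,0,-0.03],"spin": 0},
  {"offset": [0,0,-0.05],"spin": 0},
  {"offset": [0.00849,0.05146,0],"spin": 0},
  {"offset": [0.00849,0.05146,0],"spin": 0},
  {"offset": [0.00849,0.05146,0],"spin": 0},
])

```text
time_s: 22.68
ee_pos: [526.1, -320.7, 149.9]
ee_rot: [180.0, 0.0, 170.4]
force: [0.7, 0.7, -0.2]
gripper_width: 50.1
gripper_force: 0.0
```

>>> arm_command([
  {"offset": [0.00849,0.05146,0],"spin": 0},
  {"offset": [0.00849,0.05146,0],"spin": 0},
  {"offset": [0.00849,0.05146,0],"spin": 0},
  {"offset": [0.00849,0.05146,0],"spin": 0},
  {"offset": [0,0,0.03],"spin": 0},
])

```text
time_s: 23.3
ee_pos: [528.8, -110.6, 121.7]
ee_rot: [180.0, 0.3, 170.6]
force: [-0.2, -0.1, -0.4]
gripper_width: 50.1
gripper_force: 0.0
```

>>> arm_command([
  {"offset": [0,0,0.04],"spin": 0},
  {"offset": [0,0,0.02],"spin": 0},
  {"offset": [0,0,0],"spin": 0},
  {"offset": [0,0,0],"spin": 0},
])

```text
time_s: 23.8
ee_pos: [527.9, -113.7, 60.7]
ee_rot: [-180.0, 0.1, 170.4]
force: [0.3, 0.3, -0.3]
gripper_width: 50.2
gripper_force: 0.0
```

Run:
```python
from h import *
im,d=env.grab_frame("scene"); s=env.state(); print(s["ee_pos"].round(2),s["force"].round(1),s["gripper_width"])
cv2.imwrite("pics/s2.png",cv2.resize(im[140:300,190:430],(800,533),interpolation=cv2.INTER_CUBIC))
```

```text
[ 528.1  -113.77   60.94] [1.4 0.4 1.4] 49.95251492151516
```

View pics/s2.png

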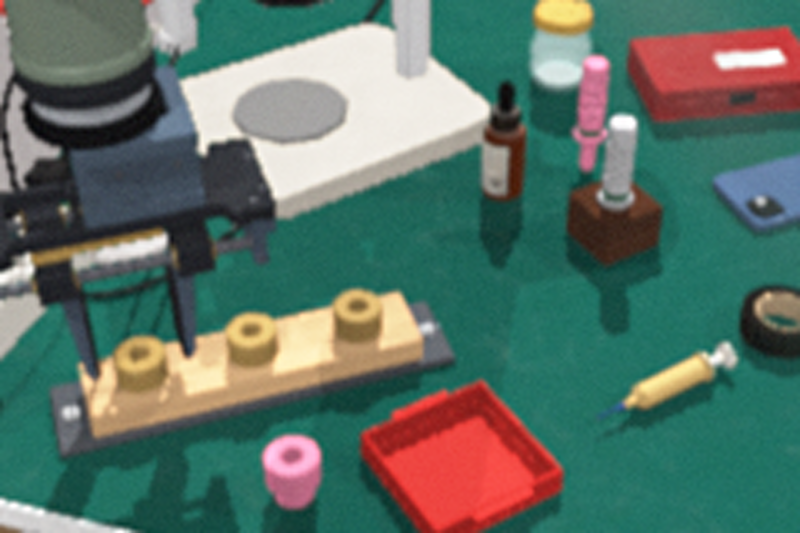

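The picture shows the gauge seated, with its collar on the stand at crop (617,197). The fingers straddle the left bushing at crop (140,362), and the other two bushings are still seated.

>>> arm_command([
  {"offset": [0.0006,0,0.012],"spin": 0},
  {"offset": [0,0,0.0075],"spin": 0},
  {"offset": [0,0,0],"spin": 0},
])

```text
time_s: 24.22
ee_pos: [525.9, -113.2, 39.4]
ee_rot: [180.0, -0.1, 170.4]
force: [-0.2, 0.0, 0.2]
gripper_width: 50.2
gripper_force: 0.0
```

>>> arm_command([
  {"offset": [0,0,0],"spin": 0},
  {"offset": [0,0,0],"spin": 0},
  {"offset": [0,0,0],"spin": 0},
  {"offset": [0,0,0],"spin": 0},
  {"offset": [0,0,0],"spin": 0},
], jaw=0, newtons=25)

```text
time_s: 24.85
ee_pos: [526.7, -113.4, 40.4]
ee_rot: [180.0, 0.0, 170.4]
force: [0.1, 0.8, 0.7]
gripper_width: 32.0
gripper_force: 25.0
```

>>> arm_command([
  {"offset": [0,0,-0.02],"spin": 0},
  {"offset": [0,0,-0.04],"spin": 0},
  {"offset": [0.03,-0.04275,0],"spin": 0},
  {"offset": [0.03,-0.04275,0],"spin": 0},
  {"offset": [0.03,-0.04275,0],"spin": 0},
])

```text
time_s: 25.48
ee_pos: [415.0, -225.5, 100.1]
ee_rot: [180.0, -0.0, 170.5]
force: [0.1, -0.5, -1.2]
gripper_width: 32.0
gripper_force: 25.0
```

>>> arm_command([
  {"offset": [0.03,-0.04275,0],"spin": 0},
  {"offset": [0,0,0],"spin": 0},
  {"offset": [0,0,0.03],"spin": 0},
  {"offset": [0,0,0.025],"spin": 0},
  {"offset": [0,0,0],"spin": 0},
])

```text
time_s: 26.1
ee_pos: [379.0, -260.4, 43.8]
ee_rot: [179.9, -0.2, 170.4]
force: [-0.4, -0.0, -1.8]
gripper_width: 32.1
gripper_force: 25.0
```

>>> arm_command([
  {"offset": [0,0,0.005],"spin": 0},
  {"offset": [0,0,0.004],"spin": 0},
  {"offset": [0,0,0],"spin": 0},
])

```text
time_s: 26.48
ee_pos: [379.9, -261.9, 36.4]
ee_rot: [-180.0, 0.0, 170.4]
force: [-0.0, -0.3, -2.2]
gripper_width: 32.0
gripper_force: 25.0
```

>>> arm_command([
  {"offset": [0,0,0.0015],"spin": 0},
  {"offset": [0,0,0.001],"spin": 0},
  {"offset": [0,0,0.0007],"spin": 0},
  {"offset": [0,0,0],"spin": 0},
  {"offset": [0,0,0],"spin": 0},
])

```text
time_s: 27.1
ee_pos: [379.7, -262.0, 33.4]
ee_rot: [-180.0, 0.0, 170.4]
force: [-1.9, 0.5, 5.9]
gripper_width: 32.0
gripper_force: 25.0
```

>>> arm_command([
  {"offset": [0,0,0],"spin": 0},
  {"offset": [0,0,0],"spin": 0},
  {"offset": [0,0,0],"spin": 0},
  {"offset": [0,0,0],"spin": 0},
], jaw=0.05)

```text
time_s: 27.6
ee_pos: [379.7, -262.0, 32.9]
ee_rot: [180.0, -0.0, 170.4]
force: [-0.2, 0.4, -0.1]
gripper_width: 49.7
gripper_force: 0.0
```

>>> arm_command([
  {"offset": [0,0,-0.02],"spin": 0},
  {"offset": [0,0,-0.05],"spin": 0},
  {"offset": [0,0,-0.05],"spin": 0},
  {"offset": [0,0,-0.04],"spin": 0},
  {"offset": [0,0,0],"spin": 0},
])

```text
time_s: 28.22
ee_pos: [381.3, -263.1, 196.1]
ee_rot: [-179.8, 0.4, 170.4]
force: [1.1, -0.1, -0.7]
gripper_width: 50.2
gripper_force: 0.0
```

Run:
```python
from h import *
im,d=env.grab_frame("scene"); t,_=env.grab_frame("top"); s=env.state(); print(s["ee_pos"].round(2),s["force"].round(1),s["gripper_width"])
a=cv2.resize(im[150:310,200:440],(400,267)); b=cv2.resize(t[140:290,230:430],(400,300)); 
cv2.imwrite("pics/end.png",np.hstack([cv2.copyMakeBorder(a,0,33,0,0,0),b]))
P=cloud("scene",d); m=(abs(P[...,0]-380)<38)&(abs(P[...,1]+262)<38)&(P[...,2]>25)&(P[...,2]<60); q=P[m]; print(len(q),q.mean(0),q[:,2].max())
```

```text
[ 379.4  -261.73  192.74] [0.1 0.6 0.8] 50.30125916459465
212 [ 377.52484145 -261.0973421    33.69790046] 38.39559948448891
```

View pics/end.png

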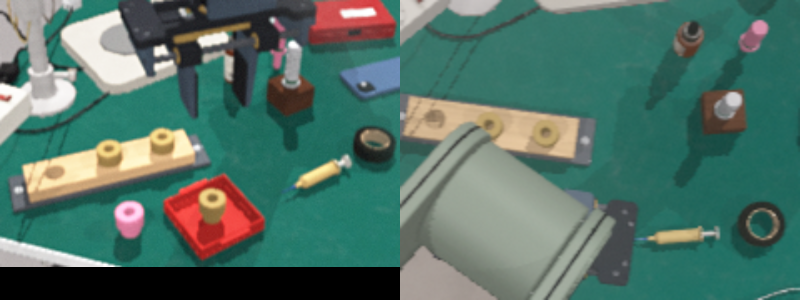

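The picture shows the failed bushing upright in the tray at crop (211,205), with its top at about 37 mm. The left pocket is empty, the two good bushings are seated at (108,153) and (162,140), and the gauge is down in its stand at (291,75).

```bash
python3 -c "
from workcell import env
print(env.job_done())"
```

```text
the job is handed in; nothing more can be done
None
```

The job is handed in: the left bushing failed (the gauge stopped hard about 20 mm down) and stands upright in the red tray, the middle and right bushings passed and stay seated, and the gauge is fully down in its stand; it took about 28 s.

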